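# Slide the reject tray into the locked bay

## Robot

A 6-joint arm with a two-finger parallel gripper is mounted at the origin on the work surface. World frame = base frame: x ahead of the robot, y to its left, z up, the work surface at z = 0. Lengths are in m, angles in rad, forces in N, time in s.
With the tool pointing down it reaches from about 0.2 to 0.875 m from the base axis. Payload 3.4 kg.
Tool frame: the origin (TCP) lies at the very end of the fingers, on their centre line; the grasp point (between the pads) lies arm.grip_depth behind it (arm.grip_depth is the distance from the TCP to the grasp point, in m); z points along the fingers, y is the line along which they close (so a half turn about z gives the same grasp; the last joint's range is limited). The gripper opens to 94 mm and grips with 3 to 60 N. Pads are 16 mm wide; open, the fingers measure 119 mm over their backs; the gripper's body (75 mm by 177 mm) begins 78 mm behind the grasp point.
Start: joints at [-1.446, 0.276, 1.505, -0, 1.361, -0.121], TCP at [0.14, -0.558, 0.205] pointing down, gripper open.
Joint ranges: [-2.89, 2.89], [-0.75, 2.08], [0.22, 2.7], [-1.18, 4.32], [0.11, 2.71], [-2.7, 2.7]. Speed limits (rad/s): [2.57, 2.57, 3.14, 3.14, 3.14, 3.14].

## Interface

Orientations are given as a rotation vector (axis times angle).
In Python, from plant import arm gives the robot as it stands.
- The arm moves only by the tool play_rows, never from a script. Its argument "targets" is a list of rows, each an object of numbers: "wx", "wy", "wz": the turn, a rotation vector about the world's x, y, z normalised to -1 to 1, where 1 is pi rad; "x", "y", "z": the shift along the world's x, y, z normalised to -1 to 1, where 1 is 100 mm; "hand": the opening in per cent of the stroke, from 0 (shut) to 100 (fully open). A call has 1 to 5 rows; each row shifts and turns the commanded pose from where the row before left it; what a row does not reach is not made up. A row lasts 1/10 s, in which the tool goes at most 50 mm and 8.59 degrees, less where a joint would pass 70% of its speed; a pose out of reach is approached as far as the arm can. A call with a number of a shift or a turn outside -1 to 1 is refused whole. A call with a gripper value outside its range is refused whole. The fingers move at their own pace and stop on an object; the grip force is fixed at half the most. Time passes only in rows, so rows that do not move let the fingers close. It gives the time, the measured TCP pose, the force, the opening and the grip force at its end, in the units of the state.
- arm.sense(): the state, without advancing time (a new reading comes with each control period).
- arm.capture(name): name is "scene" or "top"; returns the picture (480x640x3 uint8, red, green, blue); there is no depth.
- arm.camera_params(name): a dict with "fx", "fy", "cx", "cy" (pixels), "R" (3x3) and "t" (3): a world point X has camera coordinates R X + t. Camera axes: x right, y down, z forward; pixel columns grow to the right and rows downward; lengths in m; the calibration is good to about 2 mm. A picture is of the moment at which its call begins. camera_params takes no time and is no camera call.
- arm.close_job(): hands the job in; it is judged then, once.
The state is a dict: "clock": time; "joint_pos": joint angles; "joint_vel": joint speeds; "joint_torque": joint torques, N m; "tool_pos": TCP position; "tcp_rot": TCP orientation; "contact_force": force on the tool from outside, world axes, zero at the start; "moment": the same for the moment, N m; "finger_gap": opening from 0.0 (shut) to 1.0 (fully open); "grip_force": force on a finger pad.
Only numpy, scipy, OpenCV 4.12 (cv2) and the standard library are available. Lean on these libraries where they do the work, as an engineer would, in place of code of your own. Each camera call takes 0.05 s, during which the arm holds its last target. There are 200 camera calls.

## Task

Push the white reject tray, with its three tubes still in it, under the clear deck of the bay until it sits square and fully home against the back stop, then press the padlock's shackle down until it clicks and stays down, so that its long leg bars the tray. Push and press gently, keep the tray and the hand from knocking the deck, and leave the other things on the bench and on the deck where they are.

Things in the scene. Friction and masses are not known exactly. Their poses are not given: they have to be found in the camera images.
- tray_front (a point): Middle of the front wall (the one nearest the robot) of the loose white plastic reject tray, 22 mm above its underside, half-way through the wall's 8 mm thickness. Axes are the tray's: x from front to rear, y along the wall, z up. Tray: 130 (x) x 196 (y) x 44 mm high, open on top, about 0.4 kg. The outer front face lies 4 mm before this point.
- tray: The same tray; origin: middle of its underside, 61 mm behind the front-wall point; same axes. Floor 4 mm thick, side and rear walls 5 mm. A low divider (30 mm high above the table) has its middle at x = 14 mm; in front of it the tray is empty (69 mm from the front wall's inner face), behind it lie the tubes. The front wall can be pinched from above.
- bay: Aluminium bay fixed to the table. Origin: on the table below the middle of the deck's front edge; x into the bay (away from the robot), y left, z up. Side walls 60 mm high, inner faces at y = +-108 mm, x = 10 to 160 mm. A back stop bar 30 mm high has its face at x = 144 mm: fully home, the tray's outer front face is 14 mm inside the deck's edge, so the last push needs leaning fingers.
- bay_deck: Clear plastic deck on the bay, 165 mm deep (x), 250 mm wide, 12 mm thick; its underside is 60 mm and its top 72 mm above the table. Origin: middle of the front edge, on the underside. Axes as the bay. The underside is 16 mm above the tray's rim.
- lock: Brass padlock body 26 x 48 x 38 mm (x, y, z) fixed on the deck at its front edge, its middle at x = 6 mm, y = 75 mm of the bay. Origin: middle of its underside, on the deck's top. Axes as the bay.
- shackle_top (a point): Top middle of the padlock's steel U-shaped shackle (bar 9 mm thick, its crown 14 mm straight along the bay's y); 154 mm above the table when up. Its long leg runs through the deck: up, it ends level with the deck's underside; down, it stands just in front of the home tray. If the tray is well short of home, the leg lands on its rim. Axes as the bay.
- shackle (a joint): How far the shackle is pressed down (m): 0 up, 0.034 hard end. A weak spring (1.5 to 3.2 N) pushes it up again. A hidden pawl resists with 5 to 9 N somewhere between 13 and 25 mm (its height varies and cannot be seen), then clicks; the released shackle then rests at about 0.024 to 0.031. Not clicked, it springs back to 0.
- tube1: Clear plastic tube, 12 mm in diameter, 150 mm long, 15 g, lying along the tray's y in its rear part and free to roll there. Origin: its centre.
- tube2: Clear plastic tube, 12 mm in diameter, 150 mm long, 15 g, lying along the tray's y in its rear part and free to roll there. Origin: its centre.
- tube3: Clear plastic tube, 12 mm in diameter, 150 mm long, 15 g, lying along the tray's y in its rear part and free to roll there. Origin: its centre.
- jar: Bystander: white plastic jar, 48 mm in diameter, 70 mm high, standing loose on the rear right of the deck. Origin: middle of its underside.
- spray: Bystander: white bottle, 64 mm in diameter, 190 mm high, standing on the table. Origin: middle of its underside.
- tape: Bystander: roll of grey tape, 90 mm in diameter, 24 mm high, lying on the table. Origin: middle of its underside.
- cup: Bystander: white cup, 72 mm in diameter, 80 mm high, on the table. Origin: middle of its underside.
- spatula: Bystander: spatula lying on the table. Origin: on its underside.
There are look-alikes about, which are no part of the job. Leave any pink or yellow look-alike of the tray alone.

How it is judged:
On the way:
1. the tray is square and fully home under the deck while the shackle is still up (x of tray_front in the frame of bay above 0.0145 m and angle between the x axis of tray_front and the x axis of bay, either way round below 0.05 rad and value of joint shackle below 0.005 m), for 0.2 s.
At the end, for the whole second after the job is handed in: The tray is home (its outer front face at least 10.5 mm inside the deck's front edge, of 14 mm at the stop) and square to the bay within 0.05 rad; the shackle stays more than 20 mm down by itself; all three tubes lie in the tray, below its rim, at rest (x of tray_front in the frame of bay above 0.0145 m and angle between the x axis of tray_front and the x axis of bay, either way round below 0.05 rad and value of joint shackle above 0.02 m and x of tube1 in the frame of tray_front between 0.004 and 0.126 m and z of each of tube1, tube2, tube3 in the frame of tray_front below 0.022 m and x of tube2 in the frame of tray_front between 0.004 and 0.126 m and x of tube3 in the frame of tray_front between 0.004 and 0.126 m and linear speed of each of tube1, tube2, tube3 below 0.05 m/s); the robot touches nothing.
It fails at once if the tray or the hand knocks the deck with more than 8 N (contact force between any of tray, the arm, the fingers and bay_deck above 8 N).
It fails at once if the tray is pushed against the bay with more than 40 N (contact force between tray and bay above 40 N).
It fails at once if the padlock or its shackle is pressed with more than 40 N (contact force between any of the arm, the fingers and lock above 40 N).
It fails at once if a bystander (jar, bottle, tape, cup or spatula) is moved by more than 30 mm (distance of any of spray, tape, cup, spatula, jar from where it was at the start of the episode above 0.03 m).
It also fails if it takes over 72 s, if anything falls off the work surface, if the arm or the gripper's body presses on something with over 40 N, if the wrist force passes 120 N, or if a joint passes its speed limit or range.

## Working session

There is one attempt and no reset: what is moved stays moved. The work goes in short steps, Python scripts to look and compute and a tool call to move; the robot and the scene stay as the last step left them, time stands still between calls to the robot, and variables do not carry over. Pictures are saved under pics/ and viewed, at most 10 in all, crops included, and the job is handed in when it is done.

Besides the shell and the picture viewer there is one more tool, called after ">>>" as name(argument=value, ...) on one line, values as JSON. play_rows: Moves the arm, as the interface text tells. Its arguments: {"type":"object","properties":{"targets":{"type":"array","items":{"type":"object","properties":{"wx":{"type":"number"},"wy":{"type":"number"},"wz":{"type":"number"},"x":{"type":"number"},"y":{"type":"number"},"z":{"type":"number"},"hand":{"type":"number"}}}}},"required":["targets"]}

```bash
mkdir -p pics; ls; python3 - <<'E'
from plant import arm
import cv2
for n in("scene","top"):
    cv2.imwrite(f"pics/{n}0.png",arm.capture(n)[:,:,::-1])
    p=arm.camera_params(n);print(n,p)
s=arm.sense();print(s,arm.grip_depth)
E
```

```text
pics
scene {'fx': 515.4513291002352, 'fy': 515.4513291002352, 'cx': 315.1898972135475, 'cy': 236.37297737575798, 'R': array([[ 0.40643541,  0.91367567, -0.00264966],
       [ 0.75764791, -0.33864671, -0.55793194],
       [-0.51066614,  0.22475579, -0.82988248]]), 't': array([-0.21699046, -0.33029781,  1.74181704])}
top {'fx': 577.3176421119454, 'fy': 577.3176421119454, 'cx': 322.6945388675955, 'cy': 237.8119706870151, 'R': array([[ 0.01186659, -0.99982288,  0.01460788],
       [-0.99365817, -0.01342452, -0.11163884],
       [ 0.11181517, -0.01319047, -0.99364147]]), 't': array([-0.01934358,  0.53132907,  1.28769926])}
{'clock': 0.1, 'joint_pos': array([-1.44598826e+00,  2.76530173e-01,  1.50594368e+00,  2.05379547e-05,
        1.36074149e+00, -1.20950923e-01]), 'joint_vel': array([ 0.00111182, -0.00227392, -0.00267288,  0.00296256, -0.0005402 ,
        0.00150008]), 'joint_torque': array([ 1.99508788e-03, -4.05454230e+01, -2.37780726e+01,  7.05424952e-02,
        2.98896048e-02, -4.95454685e-05]), 'tool_pos': array([ 0.13986108, -0.55722158,  0.20471721]), 'tcp_rot': array([-3.11629479e+00, -3.84860975e-01, -2.66168171e-05]), 'contact_force': array([-0.45355028,  0.3176439 , -1.27653712]), 'moment': array([ 0.0107666 ,  0.05183305, -0.03500922]), 'grip_force': 0.0, 'finger_gap': 1.0005720131119726} 0.0188
```

View pics/scene0.png

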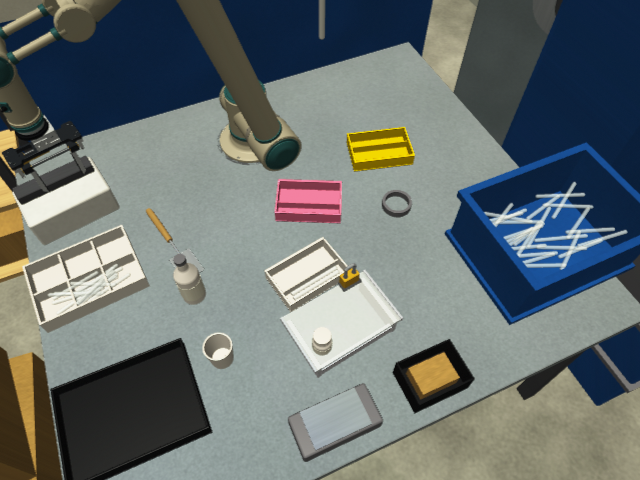

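View pics/top0.png

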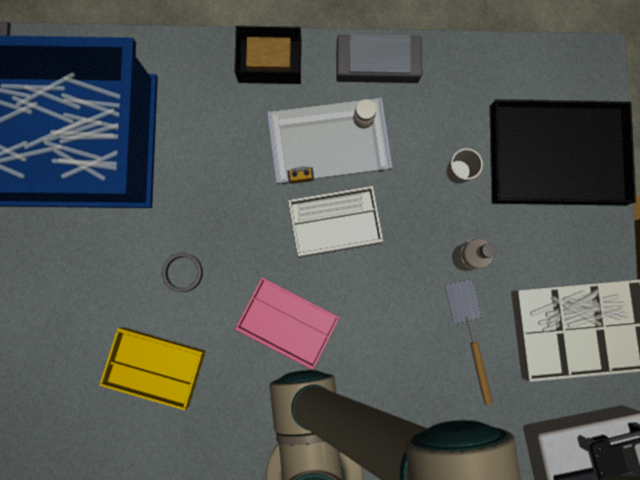

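The scene picture shows the white tray at (308,272), directly in front of the clear deck (342,320), with the brass lock at (349,277). In the top view the tray is at (337,220), the deck at (329,140) and the lock at (300,174). There are three other candidates:
- Pink tray, top (288,322): excluded as a look-alike.
- Yellow tray, top (153,368): excluded as a look-alike.
- White six-compartment box, top (580,330): wrong size and layout.

The white tray at (337,220) has one divider and tubes at its rear, so it fits. I'll confirm it in one enlarged crop.

```bash
cat > h.py <<'E'
import numpy as np,cv2
from plant import arm
def ray(n,uv,z):
    p=arm.camera_params(n);R=p["R"];c=-R.T@p["t"]
    d=R.T@np.array([(uv[0]-p["cx"])/p["fx"],(uv[1]-p["cy"])/p["fy"],1.]);return c+d*(z-c[2])/d[2]
def proj(n,X):
    p=arm.camera_params(n);q=p["R"]@np.asarray(X)+p["t"];return np.array([p["fx"]*q[0]/q[2]+p["cx"],p["fy"]*q[1]/q[2]+p["cy"]])
def rect(n,pix,z):
    return np.array([ray(n,u,z)[:2] for u in pix])
E
python3 - <<'E'
from h import *
im=cv2.imread("pics/top0.png")
c=im[90:265,255:405];a=cv2.resize(c,None,fx=3.4,fy=3.4,interpolation=cv2.INTER_CUBIC);cv2.imwrite("pics/crop1.png",a)
hsv=cv2.cvtColor(im,cv2.COLOR_BGR2HSV)
m=((hsv[...,2]>175)).astype(np.uint8)*255; m[:90]=0;m[270:]=0;m[:,:255]=0;m[:,405:]=0
m=cv2.morphologyEx(m,cv2.MORPH_CLOSE,np.ones((5,5)))
for k in cv2.findContours(m,cv2.RETR_EXTERNAL,2)[0]:
    if cv2.contourArea(k)>60:
        r=cv2.minAreaRect(k);b=cv2.boxPoints(r);print(cv2.contourArea(k),np.round(b,1).tolist());
        for z in(.044,.06,.072):
            P=rect("top",b,z);e=np.roll(P,-1,0)-P;print(z,P.round(4).tolist(),np.linalg.norm(e,axis=1).round(4))
m=cv2.inRange(hsv,(12,110,60),(30,255,255));m[:150]=0;m[200:]=0;m[:,:270]=0;m[:,330:]=0
y,x=np.nonzero(m);print("lock",x.min(),x.max(),y.min(),y.max(),x.mean(),y.mean(),ray("top",(x.mean(),y.mean()),.11))
E
```

```text
4088.5 [[288.8999938964844, 200.6999969482422], [373.0, 186.5], [382.1000061035156, 240.6999969482422], [298.1000061035156, 254.89999389648438]]
0.044 [[0.6138, 0.0653], [0.6495, -0.1258], [0.5252, -0.1468], [0.4905, 0.0424]] [0.1944 0.126  0.1924 0.1254]
0.06 [[0.611, 0.0645], [0.6462, -0.1242], [0.5235, -0.1449], [0.4892, 0.0419]] [0.192  0.1244 0.19   0.1238]
0.072 [[0.6088, 0.064], [0.6437, -0.123], [0.5222, -0.1435], [0.4882, 0.0416]] [0.1902 0.1233 0.1882 0.1227]
128.0 [[374.0, 118.30000305175781], [378.0, 117.69999694824219], [385.29998779296875, 164.6999969482422], [381.29998779296875, 165.3000030517578]]
0.044 [[0.8099, -0.128], [0.8115, -0.1372], [0.7008, -0.1539], [0.6992, -0.1448]] [0.0094 0.112  0.0093 0.112 ]
0.06 [[0.8046, -0.1263], [0.8062, -0.1354], [0.6968, -0.152], [0.6953, -0.1429]] [0.0093 0.1106 0.0092 0.1106]
0.072 [[0.8007, -0.1251], [0.8023, -0.1341], [0.6939, -0.1505], [0.6924, -0.1415]] [0.0092 0.1096 0.0091 0.1096]
325.0 [[273.6000061035156, 120.80000305175781], [352.0, 111.0], [359.20001220703125, 168.39999389648438], [280.79998779296875, 178.1999969482422]]
0.044 [[0.8001, 0.1041], [0.8265, -0.0768], [0.6912, -0.0941], [0.6656, 0.0849]] [0.1828 0.1364 0.1808 0.1358]
0.06 [[0.7949, 0.1029], [0.821, -0.0758], [0.6874, -0.0928], [0.6621, 0.0839]] [0.1805 0.1347 0.1785 0.1341]
0.072 [[0.7911, 0.1019], [0.8169, -0.075], [0.6845, -0.0919], [0.6595, 0.0831]] [0.1788 0.1334 0.1769 0.1329]
241.5 [[357.0, 100.0], [376.0, 100.0], [376.0, 117.0], [357.0, 117.0]]
0.044 [[0.853, -0.0883], [0.8538, -0.1324], [0.8131, -0.1325], [0.8123, -0.0885]] [0.0442 0.0407 0.044  0.0407]
0.06 [[0.8472, -0.0871], [0.848, -0.1307], [0.8078, -0.1308], [0.807, -0.0873]] [0.0436 0.0402 0.0435 0.0402]
0.072 [[0.8429, -0.0862], [0.8436, -0.1295], [0.8038, -0.1295], [0.8031, -0.0864]] [0.0432 0.0398 0.0431 0.0398]
lock 289 311 167 180 300.43169398907105 175.07650273224044 [0.65871349 0.03834962 0.11      ]
```

View pics/crop1.png

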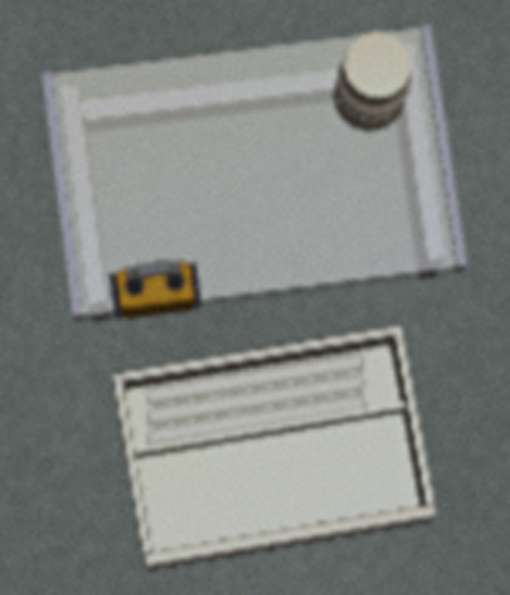

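The crop confirms it: a white tray with one divider, three tubes behind it, its rear side facing the clear deck. The deck corners in the top view are about (277.6,183.5), (392.1,168.2), (267.6,111.5) and (381.8,97.9). The lock is at (300,175).

```bash
python3 - <<'E'
from h import *
im=cv2.imread("pics/top0.png").astype(int)
# purple deck side edges: fit lines
pu=(im[...,0]-im[...,1]>12)
L={}
for n,(x0,x1) in {"l":(262,283),"r":(376,396)}.items():
    m=np.zeros(pu.shape,bool);m[95:186,x0:x1]=pu[95:186,x0:x1];y,x=np.nonzero(m);print(n,len(y),y.min(),y.max())
    f=np.polyfit(y,x,1);f=np.polyfit(y[abs(x-np.polyval(f,y))<3],x[abs(x-np.polyval(f,y))<3],1)
    a,b=[ray("top",(np.polyval(f,v),v),.072)[:2] for v in(y.min(),y.max())];print(a,b,np.linalg.norm(a-b),np.arctan2(*(a-b)[::-1]))
C=rect("top",[(277.6,183.5),(392.1,168.2),(381.8,97.9),(267.6,111.5)],.072)
print(C.round(4).tolist());e=np.roll(C,-1,0)-C;print(np.linalg.norm(e,axis=1),np.arctan2(e[:,1],e[:,0]))
O=C[:2].mean(0);d=(C[0]-C[1]);yaw=np.arctan2(-d[0],d[1]);print("bay",O,yaw)
T=np.array([.5698,-.0412]);F=np.array([.5079,-.0522])
R=np.array([[np.cos(yaw),np.sin(yaw)],[-np.sin(yaw),np.cos(yaw)]])
print("tray c, front in bay",R@(T-O),R@(F-O)); print("lock in bay",R@(np.array([.6587,.0383])-O))
# predictions in scene picture
Ri=R.T
for b in [(0,.125,.072),(0,-.125,.072),(.165,.125,.072),(.165,-.125,.072),(.006,.075,.154)]:
    X=[*(O+Ri@np.array(b[:2])),b[2]];print(b,np.round(X,4),"scene",proj("scene",X).round(1),"top",proj("top",X).round(1))
i2=cv2.imread("pics/scene0.png");cv2.imwrite("pics/crop2.png",cv2.resize(i2[230:375,255:410],None,fx=4,fy=4,interpolation=cv2.INTER_CUBIC))
E
```

```text
l 76 114 181
[0.80672475 0.11355332] [0.65295554 0.09096862] 0.15541891630859614 0.14583138108442642
r 72 100 167
[ 0.84378323 -0.13934097] [ 0.68870832 -0.16180885] 0.156694074214378 0.14388289131756998
[[0.6473, 0.09], [0.686, -0.1659], [0.8488, -0.1427], [0.8125, 0.116]]
[0.25874755 0.16440191 0.26114869 0.16724932] [-1.42056398  0.14164463  1.71011267 -2.98553808]
bay [ 0.66666064 -0.03795588] 0.15023234410443018
tray c, front in bay [-0.09625517  0.01128934] [-0.1591043   0.00967769]
lock in bay [0.00354208 0.07658841]
(0, 0.125, 0.072) [0.648  0.0856 0.072 ] scene [362.  270.8] top [279.5 183.2]
(0, -0.125, 0.072) [ 0.6854 -0.1615  0.072 ] scene [280.9 317.3] top [390.2 168.5]
(0.165, 0.125, 0.072) [0.8111 0.1103 0.072 ] scene [400.2 318.8] top [270.1 112.1]
(0.165, -0.125, 0.072) [ 0.8485 -0.1369  0.072 ] scene [316.3 371.3] top [379.2  98. ]
(0.006, 0.075, 0.154) [0.6614 0.0371 0.154 ] scene [349.4 265.4] top [300.6 169.2]
```

View pics/crop2.png

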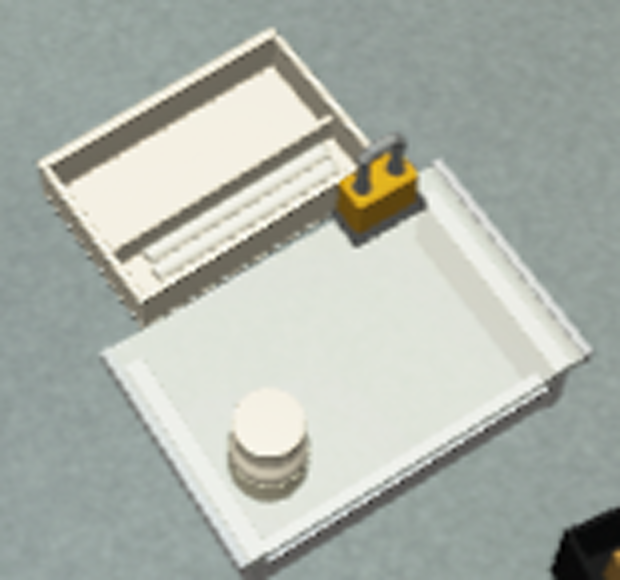

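The scene crop agrees with the top-view fit: predicted deck corners and shackle top are within about 2 px. This gives:
- **Bay:** origin about (0.666, -0.037), yaw about 0.147.
- **Tray:** yaw 0.181, about 10 mm too far left.

So I will pinch the front wall first, which lets me align the tray rigidly, and do the last push with leaning fingers.

>>> play_rows(targets=[{"x":0.26,"y":0.36,"z":0.12,"wz":0.0435,"hand":50},{"x":0.26,"y":0.36,"z":0.12,"wz":0.0435,"hand":50},{"x":0.26,"y":0.36,"z":0.12,"wz":0.0435,"hand":50},{"x":0.26,"y":0.36,"z":0.12,"wz":0.0435,"hand":50},{"x":0.26,"y":0.36,"z":0,"wz":0.0435,"hand":50}])

```text
validation failed for argument at $.ta...
```

>>> play_rows(targets=[{"x":0.26,"y":0.36,"z":0,"wz":0.0435,"hand":50},{"x":0.26,"y":0.36,"z":0,"wz":0.0435,"hand":50},{"x":0.26,"y":0.36,"z":0,"wz":0.0435,"hand":50},{"x":0.26,"y":0.36,"z":0,"wz":0.0435,"hand":50},{"x":0.26,"y":0.36,"z":0,"wz":0.0435,"hand":50}])

```text
validation failed for argument at $.ta...
```

>>> play_rows(targets=[{"x":0.26,"y":0.36,"z":0,"wz":0.0435,"hand":50},{"x":0.26,"y":0.36,"z":0,"wz":0,"hand":50},{"x":0.26,"y":0.36,"z":-0.3,"wz":0,"hand":50},{"x":0.26,"y":0.36,"z":-0.3,"wz":0,"hand":50},{"x":0,"y":0,"z":-0.3,"hand":50}])

```text
validation failed for argument at $.ta...
```

```bash
cat >> h.py <<'E'
from scipy.spatial.transform import Rotation as Rt
O=np.array([.666,-.037]);YAW=.147
def bay(p,o=O,yaw=YAW):
    c,s=np.cos(yaw),np.sin(yaw);d=np.asarray(p)[:2]-o;return np.array([c*d[0]+s*d[1],-s*d[0]+c*d[1]])
def st():
    s=arm.sense();M=Rt.from_rotvec(s["tcp_rot"]).as_matrix()
    print("t",round(s["clock"],2),"p",s["tool_pos"].round(4),"bay",bay(s["tool_pos"]).round(4),"xaxis yaw",np.arctan2(M[1,0],M[0,0]).round(4),"z",M[:,2].round(3),"F",s["contact_force"].round(2),"gap",round(s["finger_gap"],3),"grip",round(s["grip_force"],1));print("q",s["joint_pos"].round(2))
E
python3 -c "
from h import *
st()"
```

```text
t 0.1 p [ 0.1399 -0.5572  0.2047] bay [-0.5967 -0.4375] xaxis yaw 0.2458 z [-0.     0.002 -1.   ] F [-0.45  0.32 -1.28] gap 1.001 grip 0.0
q [-1.45  0.28  1.51  0.    1.36 -0.12]
```

The calls were refused, so I'll give every field in each row.

>>> play_rows(targets=[{"x":0.26,"y":0.36,"z":0.12,"wx":0,"wy":0,"wz":0.0435,"hand":50},{"x":0.26,"y":0.36,"z":0.12,"wx":0,"wy":0,"wz":0.0435,"hand":50},{"x":0.26,"y":0.36,"z":0.12,"wx":0,"wy":0,"wz":0.0435,"hand":50},{"x":0.26,"y":0.36,"z":0.12,"wx":0,"wy":0,"wz":0.0435,"hand":50},{"x":0.26,"y":0.36,"z":0,"wx":0,"wy":0,"wz":0.0435,"hand":50}])

```text
clock: 0.6
tool_pos: [0.271, -0.3769, 0.2548]
tcp_rot: [2.803, 1.413, 0.001]
contact_force: [-0.2, -0.5, -0.3]
finger_gap: 0.611
grip_force: 0.0
```

>>> play_rows(targets=[{"x":0.26,"y":0.36,"z":0,"wx":0,"wy":0,"wz":0.0435,"hand":50},{"x":0.26,"y":0.36,"z":0,"wx":0,"wy":0,"wz":0.0435,"hand":50},{"x":0.26,"y":0.36,"z":0,"wx":0,"wy":0,"wz":0.0435,"hand":50},{"x":0.26,"y":0.36,"z":0,"wx":0,"wy":0,"wz":0.0435,"hand":50},{"x":0.26,"y":0.36,"z":0,"wx":0,"wy":0,"wz":0.0435,"hand":50}])

```text
clock: 1.1
tool_pos: [0.4004, -0.196, 0.2533]
tcp_rot: [-2.169, -2.273, 0.0]
contact_force: [0.7, -1.1, 0.5]
finger_gap: 0.502
grip_force: 0.0
```

>>> play_rows(targets=[{"x":0.26,"y":0.36,"z":0,"wx":0,"wy":0,"wz":0.0435,"hand":50},{"x":0.26,"y":0.36,"z":0,"wx":0,"wy":0,"wz":0,"hand":50},{"x":0.26,"y":0.36,"z":-0.3,"wx":0,"wy":0,"wz":0,"hand":50},{"x":0.26,"y":0.36,"z":-0.3,"wx":0,"wy":0,"wz":0,"hand":50},{"x":0,"y":0,"z":-0.3,"wx":0,"wy":0,"wz":0,"hand":50}])

```text
clock: 1.6
tool_pos: [0.5031, -0.0547, 0.1665]
tcp_rot: [2.008, 2.415, 0.005]
contact_force: [-0.1, -0.2, 0.3]
finger_gap: 0.502
grip_force: 0.0
```

```bash
python3 -c "
from h import *
st()"
```

```text
t 1.6 p [ 0.5031 -0.0547  0.1665] bay [-0.1637  0.0064] xaxis yaw 1.7539 z [ 0.003  0.002 -1.   ] F [-0.07 -0.24  0.27] gap 0.502 grip 0.0
q [-0.25  0.2   1.71  0.    1.23 -0.43]
```

>>> play_rows(targets=[{"x":0.07,"y":0.03,"z":-0.35,"wx":0,"wy":0,"wz":0,"hand":50},{"x":0,"y":0,"z":-0.35,"wx":0,"wy":0,"wz":0,"hand":50},{"x":0,"y":0,"z":-0.35,"wx":0,"wy":0,"wz":0,"hand":50},{"x":0,"y":0,"z":-0.25,"wx":0,"wy":0,"wz":0,"hand":50},{"x":0,"y":0,"z":-0.22,"wx":0,"wy":0,"wz":0,"hand":50}])

```text
clock: 2.1
tool_pos: [0.5064, -0.0552, 0.0136]
tcp_rot: [-2.013, -2.409, 0.002]
contact_force: [0.3, 0.2, -0.1]
finger_gap: 0.499
grip_force: 0.0
```

>>> play_rows(targets=[{"x":0,"y":0,"z":0,"wx":0,"wy":0,"wz":0,"hand":30},{"x":0,"y":0,"z":0,"wx":0,"wy":0,"wz":0,"hand":15},{"x":0,"y":0,"z":0,"wx":0,"wy":0,"wz":0,"hand":5},{"x":0,"y":0,"z":0,"wx":0,"wy":0,"wz":0,"hand":0},{"x":0,"y":0,"z":0,"wx":0,"wy":0,"wz":0,"hand":0}])

```text
clock: 2.6
tool_pos: [0.5082, -0.0558, 0.0166]
tcp_rot: [2.014, 2.409, 0.002]
contact_force: [-0.5, 0.2, 0.1]
finger_gap: 0.112
grip_force: 0.0
```

```bash
python3 -c "
from h import *
st()
im=arm.capture('top')[:,:,::-1].copy();cv2.imwrite('pics/top1.png',im)
cv2.imwrite('pics/crop3.png',cv2.resize(im[90:265,255:405],None,fx=3.4,fy=3.4,interpolation=cv2.INTER_CUBIC))"
```

```text
t 2.6 p [ 0.5082 -0.0558  0.0166] bay [-0.1589  0.0046] xaxis yaw 1.7491 z [ 0.002 -0.001 -1.   ] F [-0.5   0.18  0.13] gap 0.112 grip 0.0
q [-0.25  0.36  1.91  0.    0.86 -0.42]
```

View pics/crop3.png

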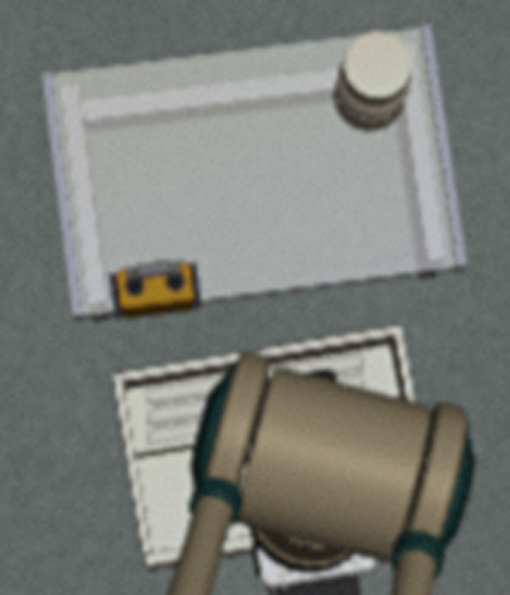

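The crop shows the tray unmoved under the wrist, with the hand still closing on its front wall. I'll finish the grip.

>>> play_rows(targets=[{"x":0,"y":0,"z":0,"wx":0,"wy":0,"wz":0,"hand":0},{"x":0,"y":0,"z":0,"wx":0,"wy":0,"wz":0,"hand":0},{"x":0,"y":0,"z":0,"wx":0,"wy":0,"wz":0,"hand":0}])

```text
clock: 2.95
tool_pos: [0.5084, -0.0557, 0.0165]
tcp_rot: [2.013, 2.409, 0.002]
contact_force: [-0.5, 1.5, 5.7]
finger_gap: 0.085
grip_force: 30.0
```

```bash
python3 -c "
from h import *
st()"
```

```text
t 2.95 p [ 0.5084 -0.0557  0.0165] bay [-0.1587  0.0046] xaxis yaw 1.7494 z [ 0.002 -0.    -1.   ] F [-0.46  1.47  5.7 ] gap 0.085 grip 30.0
q [-0.25  0.36  1.91  0.    0.86 -0.42]
```

>>> play_rows(targets=[{"x":0.004,"y":-0.026,"z":0,"wx":0,"wy":0,"wz":-0.0033,"hand":0},{"x":0.004,"y":-0.026,"z":0,"wx":0,"wy":0,"wz":-0.0033,"hand":0},{"x":0.004,"y":-0.027,"z":0,"wx":0,"wy":0,"wz":-0.0034,"hand":0},{"x":0,"y":0,"z":0,"wx":0,"wy":0,"wz":0,"hand":0},{"x":0,"y":0,"z":0,"wx":0,"wy":0,"wz":0,"hand":0}])

```text
clock: 3.45
tool_pos: [0.5091, -0.0628, 0.0165]
tcp_rot: [2.053, 2.378, 0.003]
contact_force: [-0.3, 2.9, 7.9]
finger_gap: 0.081
grip_force: 30.0
```

```bash
cat > tr.py <<'E'
from h import *
import sys
st()
im=arm.capture('top')[:,:,::-1].copy();cv2.imwrite(f'pics/top_{sys.argv[1]}.png',im)
cv2.imwrite(f'pics/c_{sys.argv[1]}.png',cv2.resize(im[90:265,255:405],None,fx=3.4,fy=3.4,interpolation=cv2.INTER_CUBIC))
E
python3 tr.py a
```

```text
t 3.45 p [ 0.5091 -0.0628  0.0165] bay [-0.159  -0.0025] xaxis yaw 1.7173 z [ 0.001  0.001 -1.   ] F [-0.3   2.89  7.91] gap 0.081 grip 30.0
q [-0.26  0.37  1.91  0.    0.87 -0.41]
```

View pics/c_a.png

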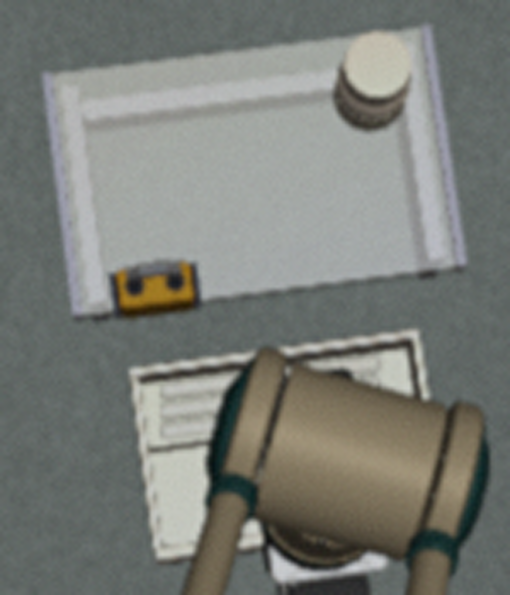

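The tray has shifted right with the grip. Its rear rim corners are at crop (131,368) and (419,330), which is top (293.5,198.2) and (378.2,187.1). I'll check how it is centred against the walls.

```bash
python3 -c "
from h import *
f=lambda a:(a[0]/3.4+255,a[1]/3.4+90)
P=[ray('top',f(a),.044) for a in[(131,368),(419,330),(157,560)]]
print([bay(p).round(4) for p in P],np.arctan2(P[1][0]-P[0][0],P[0][1]-P[1][1]))
# wall tops (z=.06) left inner edge, right outer/inner
print([bay(ray('top',f(a),.06)).round(4) for a in[(112,306),(75,88),(428,268),(404,90)]])
g=lambda a:(a[0]/4+255,a[1]/4+230)
print('shackle two-view scene', bay(ray('scene',g((385,140)),.154)),'top',bay(ray('top',f((155,268)),.154)), 'tray right/left edges at rim')
"
```

```text
[array([-0.0324,  0.0978]), array([-0.0323, -0.0972]), array([-0.1624,  0.0974])] 0.14768222287031638
[array([0.0076, 0.1047]), array([0.1585, 0.1102]), array([ 0.0054, -0.107 ]), array([ 0.1284, -0.1088])]
shackle two-view scene [0.00780997 0.07846257] top [0.0071062  0.07379096] tray right/left edges at rim
```

Centred to within a millimetre and square, so I push forward while pinching.

>>> play_rows(targets=[{"x":0.04,"y":0.006,"z":0.005,"wx":0,"wy":0,"wz":0,"hand":0},{"x":0.07,"y":0.01,"z":0,"wx":0,"wy":0,"wz":0,"hand":0},{"x":0.089,"y":0.013,"z":0,"wx":0,"wy":0,"wz":0,"hand":0},{"x":0.089,"y":0.013,"z":0,"wx":0,"wy":0,"wz":0,"hand":0},{"x":0.089,"y":0.013,"z":0,"wx":0,"wy":0,"wz":0,"hand":0}])

```text
clock: 4.0
tool_pos: [0.5441, -0.058, 0.0165]
tcp_rot: [-2.05, -2.377, 0.005]
contact_force: [-5.6, -1.1, 8.3]
finger_gap: 0.086
grip_force: 30.0
```

>>> play_rows(targets=[{"x":0.089,"y":0.013,"z":0,"wx":0,"wy":0,"wz":0,"hand":0},{"x":0.089,"y":0.013,"z":0,"wx":0,"wy":0,"wz":0,"hand":0},{"x":0.089,"y":0.013,"z":0,"wx":0,"wy":0,"wz":0,"hand":0},{"x":0.089,"y":0.013,"z":0,"wx":0,"wy":0,"wz":0,"hand":0},{"x":0.089,"y":0.013,"z":0,"wx":0,"wy":0,"wz":0,"hand":0}])

```text
clock: 4.5
tool_pos: [0.5888, -0.0516, 0.0165]
tcp_rot: [-2.05, -2.377, 0.005]
contact_force: [-5.4, -0.2, 7.1]
finger_gap: 0.082
grip_force: 30.0
```

```bash
python3 -c "
from h import *
st()"
```

```text
t 4.5 p [ 0.5888 -0.0516  0.0165] bay [-0.0785 -0.0031] xaxis yaw 1.7181 z [-0.004 -0.    -1.   ] F [-5.39 -0.23  7.07] gap 0.082 grip 30.0
q [-0.2   0.46  1.73 -0.    0.96 -0.35]
```

>>> play_rows(targets=[{"x":0.089,"y":0.013,"z":0,"wx":0,"wy":0,"wz":0,"hand":0},{"x":0.089,"y":0.013,"z":0,"wx":0,"wy":0,"wz":0,"hand":0},{"x":0.089,"y":0.013,"z":0,"wx":0,"wy":0,"wz":0,"hand":0},{"x":0.089,"y":0.013,"z":0,"wx":0,"wy":0,"wz":0,"hand":0},{"x":0.06,"y":0.009,"z":0,"wx":0,"wy":0,"wz":0,"hand":0}])

```text
clock: 5.0
tool_pos: [0.6309, -0.0456, 0.0166]
tcp_rot: [-2.051, -2.377, 0.004]
contact_force: [-5.7, -1.6, 7.7]
finger_gap: 0.081
grip_force: 30.0
```

>>> play_rows(targets=[{"x":0,"y":0,"z":0,"wx":0,"wy":0,"wz":0,"hand":0},{"x":0,"y":0,"z":0,"wx":0,"wy":0,"wz":0,"hand":0}])

```text
clock: 5.2
tool_pos: [0.6322, -0.0455, 0.0165]
tcp_rot: [2.052, 2.379, -0.001]
contact_force: [-1.6, -0.9, 5.4]
finger_gap: 0.085
grip_force: 30.0
```

```bash
python3 tr.py b
```

```text
t 5.2 p [ 0.6322 -0.0455  0.0165] bay [-0.0347 -0.0034] xaxis yaw 1.7178 z [-0. -0. -1.] F [-1.65 -0.87  5.45] gap 0.085 grip 30.0
q [-0.18  0.51  1.63 -0.    1.   -0.33]
```

View pics/c_b.png

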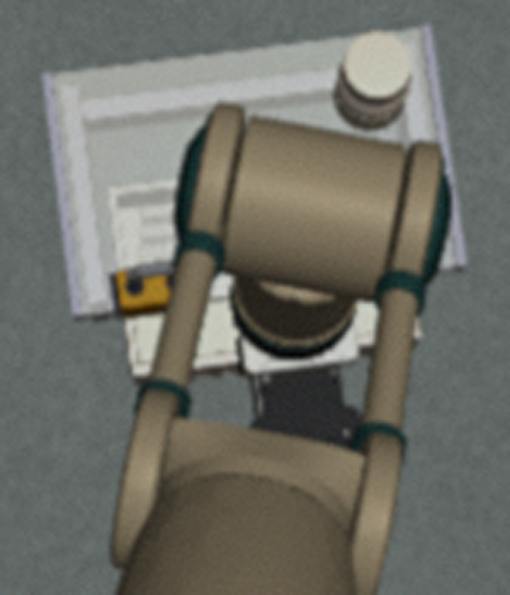

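The tray is part-way in and square, with its rear clearly between the walls. Next I open slightly, lift straight up, back off, and turn the hand so the two open fingers can push at two points.

>>> play_rows(targets=[{"x":0,"y":0,"z":0,"wx":0,"wy":0,"wz":0,"hand":20},{"x":0,"y":0,"z":0,"wx":0,"wy":0,"wz":0,"hand":20},{"x":0,"y":0,"z":0.25,"wx":0,"wy":0,"wz":0,"hand":20},{"x":0,"y":0,"z":0.4,"wx":0,"wy":0,"wz":0,"hand":20},{"x":-0.2,"y":-0.03,"z":0.4,"wx":0,"wy":0,"wz":0,"hand":20}])

```text
clock: 5.75
tool_pos: [0.6139, -0.0483, 0.121]
tcp_rot: [2.052, 2.379, 0.001]
contact_force: [-0.0, -1.3, 0.2]
finger_gap: 0.198
grip_force: 0.0
```

>>> play_rows(targets=[{"x":-0.35,"y":-0.05,"z":0,"wx":0,"wy":0,"wz":-0.045,"hand":40},{"x":-0.35,"y":-0.05,"z":0,"wx":0,"wy":0,"wz":-0.046,"hand":80},{"x":-0.3,"y":-0.04,"z":0,"wx":0,"wy":0,"wz":-0.046,"hand":80},{"x":0,"y":0,"z":0,"wx":0,"wy":0,"wz":-0.046,"hand":80},{"x":0,"y":0,"z":0,"wx":0,"wy":0,"wz":-0.046,"hand":80}])

```text
clock: 6.25
tool_pos: [0.5113, -0.0624, 0.121]
tcp_rot: [-2.763, -1.494, -0.0]
contact_force: [-0.0, -0.5, -0.0]
finger_gap: 0.587
grip_force: 0.0
```

>>> play_rows(targets=[{"x":0,"y":0,"z":0,"wx":0,"wy":0,"wz":-0.046,"hand":80},{"x":0,"y":0,"z":0,"wx":0,"wy":0,"wz":-0.046,"hand":80},{"x":0,"y":0,"z":0,"wx":0,"wy":0,"wz":-0.046,"hand":80},{"x":0,"y":0,"z":0,"wx":0,"wy":0,"wz":-0.046,"hand":80},{"x":0,"y":0,"z":0,"wx":0,"wy":0,"wz":-0.046,"hand":80}])

```text
clock: 6.75
tool_pos: [0.5123, -0.0623, 0.1206]
tcp_rot: [-3.113, -0.422, 0.001]
contact_force: [-0.3, 0.3, 0.7]
finger_gap: 0.802
grip_force: 0.0
```

>>> play_rows(targets=[{"x":0,"y":0,"z":0,"wx":0,"wy":0,"wz":-0.041,"hand":80},{"x":0,"y":0,"z":0,"wx":0.0066,"wy":-0.044,"wz":0,"hand":80},{"x":0,"y":0,"z":0,"wx":0.0066,"wy":-0.044,"wz":0,"hand":80},{"x":0,"y":0,"z":0,"wx":0.0066,"wy":-0.044,"wz":0,"hand":80},{"x":0,"y":0,"z":0,"wx":0,"wy":0,"wz":0,"hand":80}])

```text
clock: 7.25
tool_pos: [0.5043, -0.0599, 0.1168]
tcp_rot: [-3.032, -0.216, -0.631]
contact_force: [-0.6, 0.1, -0.0]
finger_gap: 0.801
grip_force: 0.0
```

```bash
python3 -c "
from h import *
st()
im=arm.capture('top')[:,:,::-1]; cv2.imwrite('pics/top_c.png',im)"
```

```text
t 7.25 p [ 0.5043 -0.0599  0.1168] bay [-0.1633  0.0011] xaxis yaw 0.1405 z [ 0.394  0.064 -0.917] F [-0.62  0.09 -0.01] gap 0.801 grip 0.0
q [-0.43  0.07  2.11  0.38  0.65  0.73]
```

>>> play_rows(targets=[{"x":0,"y":0,"z":-0.1,"wx":0.0066,"wy":-0.044,"wz":0,"hand":80},{"x":0.1,"y":0.015,"z":-0.2,"wx":0.0066,"wy":-0.044,"wz":0,"hand":80},{"x":0.2,"y":0.03,"z":-0.25,"wx":0,"wy":0,"wz":0,"hand":80},{"x":0.2,"y":0.03,"z":-0.25,"wx":0,"wy":0,"wz":0,"hand":80},{"x":0,"y":0,"z":-0.1,"wx":0,"wy":0,"wz":0,"hand":80}])

```text
clock: 7.8
tool_pos: [0.5658, -0.0431, 0.0474]
tcp_rot: [-2.937, -0.249, -0.844]
contact_force: [0.2, 0.5, -0.0]
finger_gap: 0.798
grip_force: 0.0
```

```bash
python3 tr.py d; python3 - <<'E'
import cv2
from h import *
i=arm.capture("scene")[:,:,::-1];a=cv2.resize(i[190:375,230:410],None,fx=3.2,fy=3.2,interpolation=cv2.INTER_CUBIC);cv2.imwrite("pics/s_d.png",a)
E
```

```text
t 7.8 p [ 0.5658 -0.0431  0.0474] bay [-0.1     0.0087] xaxis yaw 0.1594 z [ 0.521  0.117 -0.846] F [ 0.23  0.48 -0.03] gap 0.798 grip 0.0
q [-0.43  0.25  2.23  1.05  0.38  0.03]
```

View pics/s_d.png

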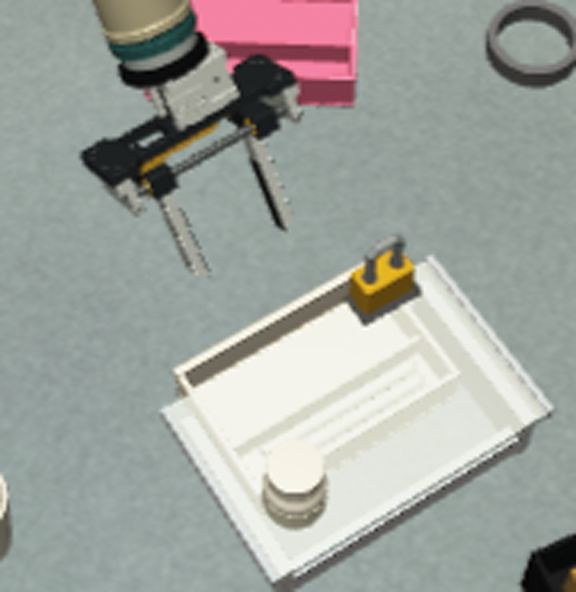

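The picture shows the hand leaning with both fingers open, well clear in front of the tray, and all three tubes still in the tray. The wrist is lagging close to its singularity, so I let it settle while moving a little forward, then check the axes.

>>> play_rows(targets=[{"x":0.1,"y":0,"z":0,"wx":0,"wy":0,"wz":0,"hand":80},{"x":0,"y":0,"z":0,"wx":0,"wy":0,"wz":0,"hand":80},{"x":0,"y":0,"z":0,"wx":0,"wy":0,"wz":0,"hand":80}])

```text
clock: 8.2
tool_pos: [0.5719, -0.0428, 0.0492]
tcp_rot: [-2.938, -0.248, -0.846]
contact_force: [0.8, -0.2, 0.0]
finger_gap: 0.804
grip_force: 0.0
```

```bash
cat >> h.py <<'E'
def fix(lean,dx,dy,z):  # rotation and shift to a leaned pose in the bay, normalised
    s=arm.sense();M=Rt.from_rotvec(s["tcp_rot"])
    T=Rt.from_euler('z',YAW)*Rt.from_euler('y',-lean,degrees=True)*Rt.from_euler('x',180,degrees=True)
    r=(T*M.inv()).as_rotvec();c,w=np.cos(YAW),np.sin(YAW)
    p=np.array([O[0]+c*dx-w*dy,O[1]+w*dx+c*dy,z])
    print("turn",(r/np.pi).round(4),"deg",np.degrees(np.linalg.norm(r)).round(2),"shift",((p-s["tool_pos"])/.1).round(3))
E
python3 -c "
from h import *
st();fix(33,-.06,0,.018);fix(36,-.06,0,.018)"
```

```text
t 8.2 p [ 0.5719 -0.0428  0.0492] bay [-0.094  0.008] xaxis yaw 0.1591 z [ 0.521  0.116 -0.845] F [ 0.81 -0.24  0.02] gap 0.804 grip 0.0
q [-0.42  0.25  2.22  1.03  0.38  0.06]
turn [-0.0077 -0.0055 -0.0093] deg 2.39 shift [ 0.348 -0.03  -0.312]
turn [-0.005  -0.0219 -0.0095] deg 4.4 shift [ 0.348 -0.03  -0.312]
```

>>> play_rows(targets=[{"x":0.07,"y":-0.006,"z":-0.062,"wx":-0.0014,"wy":-0.002,"wz":-0.0018,"hand":80},{"x":0.07,"y":-0.006,"z":-0.062,"wx":-0.0014,"wy":-0.002,"wz":-0.0018,"hand":80},{"x":0.07,"y":-0.006,"z":-0.062,"wx":-0.0014,"wy":-0.002,"wz":-0.0018,"hand":80},{"x":0.07,"y":-0.006,"z":-0.062,"wx":-0.0014,"wy":-0.002,"wz":-0.0018,"hand":80},{"x":0.07,"y":-0.006,"z":-0.062,"wx":-0.0014,"wy":-0.002,"wz":-0.0018,"hand":80}])

```text
clock: 8.7
tool_pos: [0.6061, -0.0458, 0.0177]
tcp_rot: [-2.957, -0.217, -0.899]
contact_force: [0.8, -0.9, 0.2]
finger_gap: 0.802
grip_force: 0.0
```

>>> play_rows(targets=[{"x":0,"y":0,"z":0,"wx":0,"wy":0,"wz":0,"hand":80},{"x":0,"y":0,"z":0,"wx":0,"wy":0,"wz":0,"hand":80}])

```text
clock: 8.9
tool_pos: [0.6055, -0.0455, 0.0175]
tcp_rot: [-2.957, -0.218, -0.896]
contact_force: [0.7, -0.5, -0.5]
finger_gap: 0.8
grip_force: 0.0
```

```bash
python3 -c "
from h import *
st();fix(34,-.045,0,.018)"
```

```text
t 8.9 p [ 0.6055 -0.0455  0.0175] bay [-0.0611  0.0004] xaxis yaw 0.1465 z [ 0.549  0.083 -0.832] F [ 0.69 -0.5  -0.54] gap 0.8 grip 0.0
q [-0.37  0.35  2.22  1.4   0.28 -0.27]
turn [-0.0002 -0.0015 -0.0001] deg 0.28 shift [0.16  0.019 0.005]
```

The pose is right, so I push gently forward.

>>> play_rows(targets=[{"x":0.059,"y":0.009,"z":0,"wx":0,"wy":0,"wz":0,"hand":80},{"x":0.05,"y":0.0073,"z":0,"wx":0,"wy":0,"wz":0,"hand":80},{"x":0.05,"y":0.0073,"z":0,"wx":0,"wy":0,"wz":0,"hand":80},{"x":0.05,"y":0.0073,"z":0,"wx":0,"wy":0,"wz":0,"hand":80},{"x":0.05,"y":0.0073,"z":0,"wx":0,"wy":0,"wz":0,"hand":80}])

```text
clock: 9.4
tool_pos: [0.6314, -0.0416, 0.0169]
tcp_rot: [-2.958, -0.218, -0.895]
contact_force: [-2.9, -0.3, 2.3]
finger_gap: 0.797
grip_force: 1.5
```

```bash
python3 -c "
from h import *
st();fix(34,-.01,0,.018)"
```

```text
t 9.4 p [ 0.6314 -0.0416  0.0169] bay [-0.0349  0.0005] xaxis yaw 0.1465 z [ 0.548  0.082 -0.832] F [-2.86 -0.31  2.28] gap 0.797 grip 1.5
q [-0.34  0.37  2.17  1.32  0.27 -0.15]
turn [-0.0001 -0.0018 -0.0001] deg 0.33 shift [0.247 0.032 0.011]
```

Contact is at about 3 N, which is just sliding friction. Carrying on.

>>> play_rows(targets=[{"x":0.05,"y":0.007,"z":0.002,"wx":0,"wy":0,"wz":0,"hand":80},{"x":0.05,"y":0.007,"z":0.002,"wx":0,"wy":0,"wz":0,"hand":80},{"x":0.05,"y":0.007,"z":0.002,"wx":0,"wy":0,"wz":0,"hand":80},{"x":0.05,"y":0.007,"z":0,"wx":0,"wy":0,"wz":0,"hand":80},{"x":0.05,"y":0.007,"z":0,"wx":0,"wy":0,"wz":0,"hand":80}])

```text
clock: 9.9
tool_pos: [0.6566, -0.0381, 0.0172]
tcp_rot: [-2.957, -0.218, -0.895]
contact_force: [-1.2, -0.4, 0.6]
finger_gap: 0.796
grip_force: 0.9
```

```bash
python3 -c "
from h import *
st();fix(34,.0074,0,.018)"
```

```text
t 9.9 p [ 0.6566 -0.0381  0.0172] bay [-0.0095  0.0003] xaxis yaw 0.1464 z [ 0.548  0.083 -0.832] F [-1.23 -0.38  0.55] gap 0.796 grip 0.9
q [-0.31  0.4   2.11  1.22  0.27 -0.03]
turn [-0.0002 -0.0019 -0.0001] deg 0.34 shift [0.167 0.022 0.008]
```

>>> play_rows(targets=[{"x":0.03,"y":0.0045,"z":0,"wx":0,"wy":0,"wz":0,"hand":80},{"x":0.03,"y":0.0045,"z":0,"wx":0,"wy":0,"wz":0,"hand":80},{"x":0.02,"y":0.003,"z":0,"wx":0,"wy":0,"wz":0,"hand":80},{"x":0.02,"y":0.003,"z":0,"wx":0,"wy":0,"wz":0,"hand":80},{"x":0.02,"y":0.003,"z":0,"wx":0,"wy":0,"wz":0,"hand":80}])

```text
clock: 10.4
tool_pos: [0.6683, -0.0364, 0.0174]
tcp_rot: [-2.957, -0.217, -0.895]
contact_force: [-1.5, 0.2, -0.4]
finger_gap: 0.798
grip_force: 0.7
```

>>> play_rows(targets=[{"x":0.01,"y":0.0015,"z":0,"wx":0,"wy":0,"wz":0,"hand":80},{"x":0.01,"y":0.0015,"z":0,"wx":0,"wy":0,"wz":0,"hand":80}])

```text
clock: 10.6
tool_pos: [0.6703, -0.0361, 0.0174]
tcp_rot: [-2.957, -0.218, -0.895]
contact_force: [-1.5, -0.1, -1.5]
finger_gap: 0.802
grip_force: 0.8
```

>>> play_rows(targets=[{"x":0.01,"y":0.0015,"z":0,"wx":0,"wy":0,"wz":0,"hand":80},{"x":0.01,"y":0.0015,"z":0,"wx":0,"wy":0,"wz":0,"hand":80}])

```text
clock: 10.8
tool_pos: [0.6723, -0.0359, 0.0175]
tcp_rot: [-2.957, -0.217, -0.895]
contact_force: [-1.0, -0.2, -0.8]
finger_gap: 0.802
grip_force: 0.7
```

```bash
python3 -c "
from h import *
st();fix(34,.0074,0,.018)"
```

```text
t 10.8 p [ 0.6723 -0.0359  0.0175] bay [0.0064 0.0002] xaxis yaw 0.1463 z [ 0.549  0.083 -0.832] F [-1.01 -0.17 -0.83] gap 0.802 grip 0.7
q [-0.3   0.41  2.08  1.16  0.26  0.05]
turn [-0.0002 -0.0017 -0.0001] deg 0.31 shift [ 0.01  -0.     0.005]
```

>>> play_rows(targets=[{"x":0.01,"y":0.0015,"z":0,"wx":0,"wy":0,"wz":0,"hand":80},{"x":0.01,"y":0.0015,"z":0,"wx":0,"wy":0,"wz":0,"hand":80}])

```text
clock: 11.0
tool_pos: [0.6734, -0.0355, 0.0171]
tcp_rot: [-2.958, -0.218, -0.894]
contact_force: [-8.2, -1.3, 4.1]
finger_gap: 0.8
grip_force: 4.2
```

```bash
python3 tr.py e;python3 - <<'E'
from h import *
i=arm.capture("scene")[:,:,::-1];a=cv2.resize(i[230:375,255:410],None,fx=4,fy=4,interpolation=cv2.INTER_CUBIC);cv2.imwrite("pics/s_e.png",a)
E
```

```text
t 11.0 p [ 0.6734 -0.0355  0.0171] bay [0.0076 0.0004] xaxis yaw 0.1464 z [ 0.548  0.082 -0.833] F [-8.16 -1.3   4.07] gap 0.8 grip 4.2
q [-0.3   0.41  2.08  1.15  0.26  0.06]
```

View pics/s_e.png

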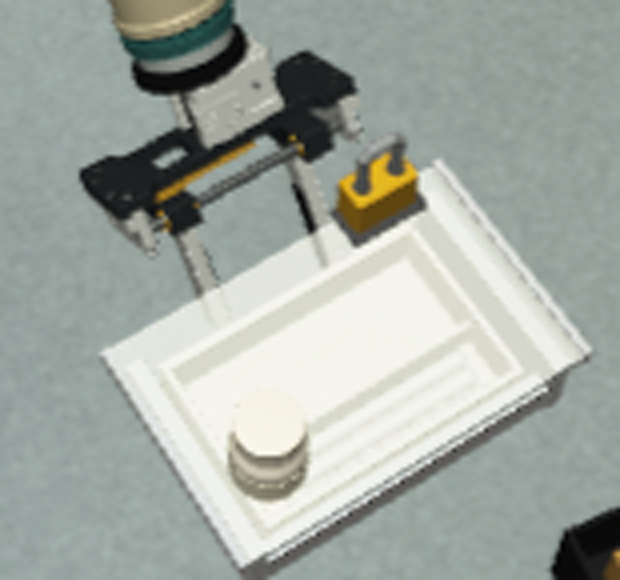

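The force jumps to 8 N at TCP x = 7.6 mm. Home was predicted at 7.4 mm, so the tray is against the stop. The picture shows it fully under the deck with the tubes in it. I'll seat it with one more small push, hold for more than 0.2 s, then withdraw.

>>> play_rows(targets=[{"x":0.01,"y":0.0015,"z":0,"wx":0,"wy":0,"wz":0,"hand":80},{"x":0,"y":0,"z":0,"wx":0,"wy":0,"wz":0,"hand":80},{"x":0,"y":0,"z":0,"wx":0,"wy":0,"wz":0,"hand":80},{"x":0,"y":0,"z":0,"wx":0,"wy":0,"wz":0,"hand":80}])

```text
clock: 11.5
tool_pos: [0.6736, -0.0354, 0.017]
tcp_rot: [-2.958, -0.217, -0.893]
contact_force: [-9.6, -1.6, 3.6]
finger_gap: 0.8
grip_force: 4.7
```

>>> play_rows(targets=[{"x":-0.05,"y":-0.007,"z":0,"wx":0,"wy":0,"wz":0,"hand":80},{"x":-0.15,"y":-0.022,"z":0,"wx":0,"wy":0,"wz":0,"hand":80},{"x":-0.25,"y":-0.037,"z":0,"wx":0,"wy":0,"wz":0,"hand":80},{"x":-0.3,"y":-0.044,"z":0.05,"wx":0,"wy":0,"wz":0,"hand":80},{"x":-0.2,"y":-0.03,"z":0.2,"wx":0,"wy":0,"wz":0,"hand":50}])

```text
clock: 12.0
tool_pos: [0.5781, -0.049, 0.0411]
tcp_rot: [-2.957, -0.214, -0.89]
contact_force: [0.2, 0.2, 0.9]
finger_gap: 0.746
grip_force: 0.0
```

```bash
python3 -c "
from h import *
st();fix(0,-.09,0,.2)"; python3 tr.py f
```

```text
t 12.0 p [ 0.5781 -0.049   0.0411] bay [-0.0887  0.001 ] xaxis yaw 0.1427 z [ 0.546  0.084 -0.834] F [0.22 0.2  0.94] gap 0.746 grip 0.0
q [-0.41  0.27  2.24  1.22  0.32 -0.1 ]
turn [-0.0284  0.1841  0.0009] deg 33.53 shift [-0.012 -0.011  1.589]
t 12.0 p [ 0.5781 -0.049   0.0411] bay [-0.0887  0.001 ] xaxis yaw 0.1427 z [ 0.546  0.084 -0.834] F [0.22 0.2  0.94] gap 0.746 grip 0.0
q [-0.41  0.27  2.24  1.22  0.32 -0.1 ]
```

View pics/c_f.png

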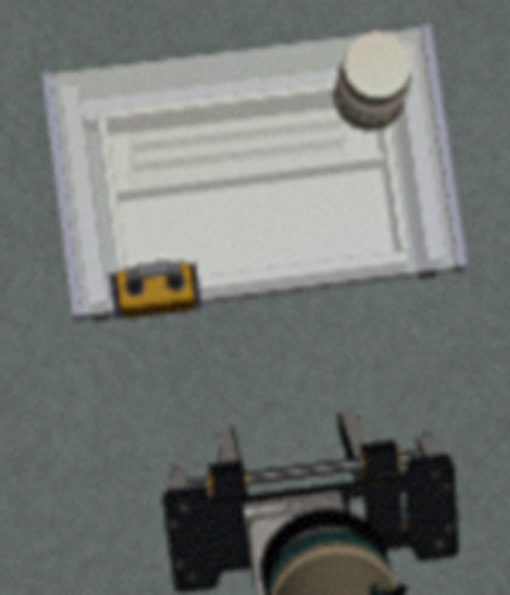

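The top view shows the tray home and square: front rim at crop (200–405, 300–255) just inside the deck edge, tubes in the rear part, jar and lock in place. Next I set the hand upright, close it and go above the shackle.

>>> play_rows(targets=[{"x":0,"y":0,"z":0.25,"wx":-0.0057,"wy":0.0368,"wz":0,"hand":0},{"x":0,"y":0,"z":0.35,"wx":-0.0057,"wy":0.0368,"wz":0,"hand":0},{"x":0,"y":0,"z":0.35,"wx":-0.0057,"wy":0.0368,"wz":0,"hand":0},{"x":0,"y":0,"z":0.35,"wx":-0.0057,"wy":0.0368,"wz":0,"hand":0},{"x":0,"y":0,"z":0.3,"wx":-0.0057,"wy":0.0368,"wz":0,"hand":0}])

```text
clock: 12.55
tool_pos: [0.5922, -0.0193, 0.137]
tcp_rot: [-3.002, -0.266, -0.432]
contact_force: [0.4, 1.4, -0.6]
finger_gap: 0.286
grip_force: 0.0
```

>>> play_rows(targets=[{"x":0,"y":0,"z":0,"wx":0,"wy":0,"wz":0,"hand":0},{"x":0,"y":0,"z":0,"wx":0,"wy":0,"wz":0,"hand":0},{"x":0,"y":0,"z":0,"wx":0,"wy":0,"wz":0,"hand":0},{"x":0,"y":0,"z":0,"wx":0,"wy":0,"wz":0,"hand":0}])

```text
clock: 12.95
tool_pos: [0.592, -0.0188, 0.1346]
tcp_rot: [-2.999, -0.267, -0.436]
contact_force: [0.7, -0.6, 0.0]
finger_gap: 0.005
grip_force: 0.0
```

```bash
python3 -c "
from h import *
st();fix(0,.0065,.0755,.165)"
```

```text
t 12.95 p [ 0.592  -0.0188  0.1346] bay [-0.0705  0.0288] xaxis yaw 0.1666 z [ 0.273  0.123 -0.954] F [ 0.73 -0.61  0.02] gap 0.005 grip 0.0
q [-0.28  0.22  1.82  0.25  0.88  0.97]
turn [-0.0383  0.089  -0.0097] deg 17.53 shift [0.693 0.575 0.304]
```

Finish uprighting and climbing before moving across.

>>> play_rows(targets=[{"x":0,"y":0,"z":0.2,"wx":-0.0128,"wy":0.0297,"wz":-0.0032,"hand":0},{"x":0,"y":0,"z":0.25,"wx":-0.0128,"wy":0.0297,"wz":-0.0032,"hand":0},{"x":0,"y":0,"z":0.25,"wx":-0.0128,"wy":0.0297,"wz":-0.0032,"hand":0},{"x":0.2,"y":0.2,"z":0,"wx":0,"wy":0,"wz":0,"hand":0},{"x":0.2,"y":0.2,"z":0,"wx":0,"wy":0,"wz":0,"hand":0}])

```text
clock: 13.45
tool_pos: [0.6346, 0.0212, 0.206]
tcp_rot: [3.132, 0.233, 0.004]
contact_force: [-0.4, 0.2, 0.0]
finger_gap: 0.01
grip_force: 0.0
```

>>> play_rows(targets=[{"x":0,"y":0,"z":0,"wx":0,"wy":0,"wz":0,"hand":0}])

```text
clock: 13.55
tool_pos: [0.6352, 0.0229, 0.2046]
tcp_rot: [-3.132, -0.237, -0.003]
contact_force: [0.4, 0.6, -0.1]
finger_gap: 0.004
grip_force: 0.0
```

```bash
python3 -c "
from h import *
st();fix(0,.0065,.0755,.165)"
```

```text
t 13.55 p [0.6352 0.0229 0.2046] bay [-0.0217  0.0638] xaxis yaw 0.151 z [ 0.002  0.001 -1.   ] F [ 0.37  0.64 -0.05] gap 0.004 grip 0.0
q [-0.07  0.37  1.37  0.    1.4   1.35]
turn [-0.0002  0.0006 -0.0013] deg 0.25 shift [ 0.262  0.157 -0.396]
```

>>> play_rows(targets=[{"x":0.13,"y":0.08,"z":0,"wx":0,"wy":0,"wz":0,"hand":0},{"x":0.13,"y":0.077,"z":0,"wx":0,"wy":0,"wz":0,"hand":0},{"x":0,"y":0,"z":-0.2,"wx":0,"wy":0,"wz":0,"hand":0},{"x":0,"y":0,"z":-0.2,"wx":0,"wy":0,"wz":0,"hand":0},{"x":0,"y":0,"z":0,"wx":0,"wy":0,"wz":0,"hand":0}])

```text
clock: 14.05
tool_pos: [0.6564, 0.0358, 0.1624]
tcp_rot: [3.132, 0.232, -0.01]
contact_force: [-0.8, -0.0, 0.4]
finger_gap: 0.005
grip_force: 0.0
```

```bash
python3 -c "
from h import *
st();fix(0,.0065,.0755,.154)
for n in('top','scene'):
    i=arm.capture(n)[:,:,::-1];u,v=proj(n,[.6618,.0387,.154]).astype(int);print(n,u,v,proj(n,arm.sense()['tool_pos']))
    cv2.imwrite(f'pics/{n}_g.png',i)
    c=cv2.resize(i[v-35:v+35,u-35:u+35],(400,400),interpolation=cv2.INTER_CUBIC)
    o=c if n=='top' else np.hstack([o,c])
cv2.imwrite('pics/g.png',o)
"
```

```text
t 14.05 p [0.6564 0.0358 0.1624] bay [0.0011 0.0734] xaxis yaw 0.1481 z [-0.006 -0.001 -1.   ] F [-0.84 -0.    0.41] gap 0.005 grip 0.0
q [-0.05  0.43  1.38 -0.    1.34  1.37]
turn [ 0.0004 -0.002  -0.0004] deg 0.37 shift [ 0.05   0.029 -0.084]
top 299 169 [301.06294251 169.84886015]
scene 350 265 [348.73434332 262.3333156 ]
```

View pics/g.png

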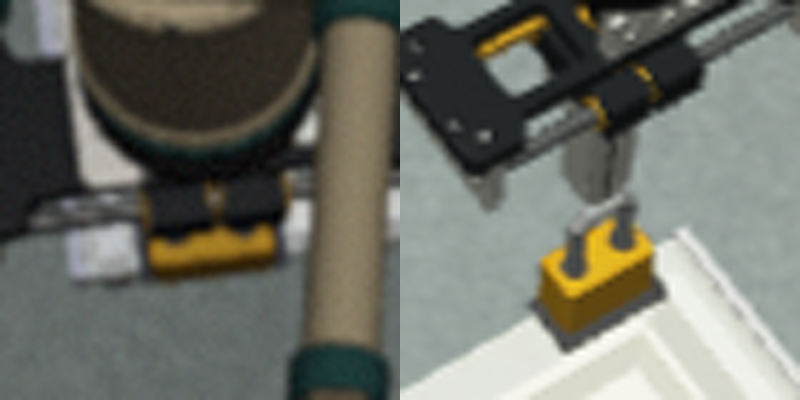

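The fingertips stand just above the shackle crown, about 5 mm short in x. I'll correct that, then press in small steps and rely on the force readings from here, since I have now viewed 11 pictures, one over the limit of 10.

>>> play_rows(targets=[{"x":0.05,"y":0.029,"z":0,"wx":0,"wy":0.002,"wz":0,"hand":0},{"x":0,"y":0,"z":-0.04,"wx":0,"wy":0,"wz":0,"hand":0},{"x":0,"y":0,"z":-0.04,"wx":0,"wy":0,"wz":0,"hand":0},{"x":0,"y":0,"z":-0.03,"wx":0,"wy":0,"wz":0,"hand":0},{"x":0,"y":0,"z":-0.03,"wx":0,"wy":0,"wz":0,"hand":0}])

```text
clock: 14.65
tool_pos: [0.6649, 0.0393, 0.1525]
tcp_rot: [3.131, 0.233, -0.006]
contact_force: [1.2, -0.4, 0.6]
finger_gap: 0.004
grip_force: 0.5
```

```bash
python3 -c "
from h import *
st();fix(0,.0065,.0755,.12)"
```

```text
t 14.65 p [0.6649 0.0393 0.1525] bay [0.0101 0.0756] xaxis yaw 0.1486 z [-0.004 -0.002 -1.   ] F [ 1.23 -0.44  0.61] gap 0.004 grip 0.5
q [-0.04  0.44  1.38 -0.    1.32  1.38]
turn [ 0.0006 -0.0011 -0.0005] deg 0.25 shift [-0.036 -0.006 -0.325]
```

>>> play_rows(targets=[{"x":-0.03,"y":-0.005,"z":0,"wx":0,"wy":0,"wz":0,"hand":0},{"x":0,"y":0,"z":-0.03,"wx":0,"wy":0,"wz":0,"hand":0},{"x":0,"y":0,"z":-0.03,"wx":0,"wy":0,"wz":0,"hand":0},{"x":0,"y":0,"z":-0.03,"wx":0,"wy":0,"wz":0,"hand":0}])

```text
clock: 15.05
tool_pos: [0.6618, 0.0387, 0.1435]
tcp_rot: [3.131, 0.233, -0.006]
contact_force: [-0.7, 1.3, 1.9]
finger_gap: 0.002
grip_force: 0.7
```

>>> play_rows(targets=[{"x":0,"y":0,"z":-0.03,"wx":0,"wy":0,"wz":0,"hand":0},{"x":0,"y":0,"z":-0.03,"wx":0,"wy":0,"wz":0,"hand":0}])

```text
clock: 15.25
tool_pos: [0.6618, 0.0387, 0.1373]
tcp_rot: [3.131, 0.233, -0.007]
contact_force: [0.0, 0.4, 1.5]
finger_gap: 0.008
grip_force: 0.9
```

>>> play_rows(targets=[{"x":0,"y":0,"z":-0.03,"wx":0,"wy":0,"wz":0,"hand":0},{"x":0,"y":0,"z":-0.03,"wx":0,"wy":0,"wz":0,"hand":0}])

```text
clock: 15.45
tool_pos: [0.6619, 0.0387, 0.1326]
tcp_rot: [3.131, 0.233, -0.005]
contact_force: [-2.6, -0.6, 7.4]
finger_gap: 0.003
grip_force: 3.9
```

```bash
python3 -c "
from h import *
st();fix(0,.0065,.0755,.12)"
```

```text
t 15.45 p [0.6619 0.0387 0.1326] bay [0.007  0.0755] xaxis yaw 0.1486 z [-0.003 -0.002 -1.   ] F [-2.56 -0.63  7.36] gap 0.003 grip 3.9
q [-0.05  0.45  1.41 -0.    1.28  1.38]
turn [ 0.0006 -0.001  -0.0005] deg 0.23 shift [-0.005 -0.001 -0.126]
```

The spring was about 1.5 N and the pawl is now resisting with 7 N at 21 mm. I press on in small steps.

>>> play_rows(targets=[{"x":0,"y":0,"z":-0.02,"wx":0,"wy":0,"wz":0,"hand":0},{"x":0,"y":0,"z":-0.02,"wx":0,"wy":0,"wz":0,"hand":0}])

```text
clock: 15.65
tool_pos: [0.6619, 0.0387, 0.1275]
tcp_rot: [3.131, 0.233, -0.006]
contact_force: [-0.6, 0.5, 2.1]
finger_gap: 0.006
grip_force: 1.0
```

>>> play_rows(targets=[{"x":0,"y":0,"z":-0.02,"wx":0,"wy":0,"wz":0,"hand":0},{"x":0,"y":0,"z":-0.02,"wx":0,"wy":0,"wz":0,"hand":0}])

```text
clock: 15.85
tool_pos: [0.6619, 0.0387, 0.1232]
tcp_rot: [3.131, 0.233, -0.006]
contact_force: [-0.7, -0.4, 2.3]
finger_gap: 0.004
grip_force: 1.2
```

```bash
python3 -c "
from h import *
st();fix(0,.0065,.0755,.12)"
```

```text
t 15.85 p [0.6619 0.0387 0.1232] bay [0.0071 0.0755] xaxis yaw 0.1485 z [-0.004 -0.002 -1.   ] F [-0.75 -0.41  2.27] gap 0.004 grip 1.2
q [-0.05  0.46  1.43 -0.    1.26  1.38]
turn [ 0.0006 -0.0012 -0.0005] deg 0.26 shift [-0.006 -0.001 -0.032]
```

The force dropped past the pawl, so it clicked. I press to near the hard end, then lift slowly and watch where the force vanishes.

>>> play_rows(targets=[{"x":0,"y":0,"z":-0.02,"wx":0,"wy":0,"wz":0,"hand":0},{"x":0,"y":0,"z":-0.015,"wx":0,"wy":0,"wz":0,"hand":0}])

```text
clock: 16.05
tool_pos: [0.662, 0.0387, 0.1203]
tcp_rot: [3.131, 0.233, -0.006]
contact_force: [-2.8, 0.1, 9.5]
finger_gap: 0.001
grip_force: 4.8
```

>>> play_rows(targets=[{"x":0,"y":0,"z":0.03,"wx":0,"wy":0,"wz":0,"hand":0},{"x":0,"y":0,"z":0.04,"wx":0,"wy":0,"wz":0,"hand":0},{"x":0,"y":0,"z":0.05,"wx":0,"wy":0,"wz":0,"hand":0}])

```text
clock: 16.35
tool_pos: [0.6621, 0.0388, 0.132]
tcp_rot: [3.132, 0.233, -0.006]
contact_force: [0.1, 0.4, -0.3]
finger_gap: 0.005
grip_force: 0.0
```

>>> play_rows(targets=[{"x":0,"y":0,"z":0.2,"wx":0,"wy":0,"wz":0,"hand":0},{"x":0,"y":0,"z":0.35,"wx":0,"wy":0,"wz":0,"hand":0},{"x":-0.35,"y":-0.05,"z":0.3,"wx":0,"wy":0,"wz":0,"hand":0},{"x":-0.4,"y":-0.06,"z":0,"wx":0,"wy":0,"wz":0,"hand":0},{"x":-0.4,"y":-0.06,"z":0,"wx":0,"wy":0,"wz":0,"hand":0}])

```text
clock: 16.85
tool_pos: [0.5469, 0.0215, 0.2182]
tcp_rot: [3.131, 0.233, -0.001]
contact_force: [0.0, 0.7, -0.0]
finger_gap: 0.006
grip_force: 0.0
```

>>> play_rows(targets=[{"x":-0.4,"y":-0.06,"z":0,"wx":0,"wy":0,"wz":0,"hand":0},{"x":-0.3,"y":-0.06,"z":0,"wx":0,"wy":0,"wz":0,"hand":0},{"x":0,"y":0,"z":0,"wx":0,"wy":0,"wz":0,"hand":0},{"x":0,"y":0,"z":0,"wx":0,"wy":0,"wz":0,"hand":0}])

```text
clock: 17.25
tool_pos: [0.4775, 0.0096, 0.2178]
tcp_rot: [3.131, 0.232, -0.002]
contact_force: [0.1, 0.3, -0.2]
finger_gap: 0.005
grip_force: 0.0
```

```bash
python3 -c "
from h import *
st()
# grey crown pixels above the brass in the scene view: before vs now
c,s=np.cos(YAW),np.sin(YAW)
def P(n,z): return proj(n,[O[0]+c*.006-s*.075,O[1]+s*.006+c*.075,z])
print('predicted crown row up/down .028',P('scene',.154),P('scene',.126))
b=cv2.imread('pics/scene0.png');a=arm.capture('scene')[:,:,::-1]
for n,i in(('before',b),('after',a)):
    h=cv2.cvtColor(np.ascontiguousarray(i),cv2.COLOR_BGR2HSV)[255:295,335:365]
    d=(h[...,2]<115)&(h[...,1]<90);br=cv2.inRange(h,(12,110,60),(30,255,255))>0
    print(n,'dark rows',255+np.nonzero(d.sum(1)>2)[0].min(),'brass top',255+np.nonzero(br.sum(1)>2)[0].min())
t0=cv2.imread('pics/top_f.png');t1=arm.capture('top')[:,:,::-1]
d=np.abs(t0[90:190,255:405].astype(int)-t1[90:190,255:405]).max(2)>40;y,x=np.nonzero(d);print('top change',d.sum(),(x.min()+255,x.max()+255,y.min()+90,y.max()+90) if d.any() else '')
"
```

```text
t 17.25 p [0.4775 0.0096 0.2178] bay [-0.1796  0.0737] xaxis yaw 0.1481 z [-0.001 -0.002 -1.   ] F [ 0.09  0.32 -0.22] gap 0.005 grip 0.0
q [-0.12  0.12  1.68 -0.    1.34  1.3 ]
predicted crown row up/down .028 [349.69320835 265.11516385] [349.10961781 270.75962486]
before dark rows 262 brass top 269
after dark rows 271 brass top 268
top change 70 (np.int64(274), np.int64(307), np.int64(167), np.int64(189))
```

The shackle stays down: the crown row moved from 262 to 271 and there was no force on lifting. In the top view only pixels around the lock changed, so the tray has stayed put. Handing in.

```bash
python3 -c "
from plant import arm
print(arm.close_job())"
```

```text
the job is handed in; nothing more can be done
None
```

The job is handed in, with no verdict returned: the tray reads home and square against the stop with its tubes in it, and the shackle clicked and stayed down, but I viewed 11 pictures, one over the limit of 10.

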